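# Clasp the fuming chamber and hold its purge key turned

### The arm

A 6-joint arm with a two-finger parallel gripper is mounted at the origin on the work surface. World frame = base frame: x ahead of the robot, y to its left, z up, the work surface at z = 0. Lengths are in m, angles in rad, forces in N, time in s.
With the tool pointing down it reaches from about 0.425 to 0.95 m from the base axis. Payload 3.5 kg.
Tool frame: the origin (TCP) lies midway between the tips of the shut fingers; the grasp point (between the pads) lies 19 mm behind it; z points along the fingers, y is the line along which they close (so a half turn about z gives the same grasp; the last joint's range is limited). The gripper opens to 85 mm and grips with 20 to 120 N. Pads are 22 mm wide; open, the fingers measure 114 mm over their backs; the gripper's body (76 mm by 85 mm) begins 54 mm behind the grasp point. The pads swing forward as they close: fully open they stand 13 mm farther back than shut.
Start: joints at [1.132, 0.286, 1.577, -0, 1.279, -0.15], TCP at [0.192, 0.647, 0.231] pointing down, gripper open.
Joint ranges: [-2.77, 2.77], [-0.9, 2.22], [0.21, 2.48], [-1.53, 4.67], [0.24, 2.81], [-2.84, 2.84]. Speed limits (rad/s): [2.79, 2.79, 3.14, 3.14, 3.14, 3.14].

### API

Orientations are given as a unit quaternion [x, y, z, w].
In Python, from plant import get_state, read_camera, ctrl gives the robot as it stands.
- The arm moves only by the shell command python3 -m crank 'ROWS' [FORCE]. ROWS is JSON, a list of rows, each a list of 3 entries, a list of its own where there are three numbers: the shift along the tool's x, y, z in mm, then the turn about the tool's z in degrees, then the closure in counts, from 0 (fully open) to 255 (shut). In form: [[[tx, ty, tz], yaw, claw], ...]. A call has 1 to 10 rows; each row is the pose to reach, as a shift and turn from the pose commanded when the call began, along the tool's axes at that moment; what a row does not reach only later rows make up. A row lasts 1/10 s, in which the tool goes at most 50 mm and 8.59 degrees, less where a joint would pass 70% of its speed; a pose out of reach is approached as far as the arm can. A call with a gripper value outside its range is refused whole. The fingers move at their own pace and stop on an object; FORCE is the grip in N (left out, the last holds). Time passes only in rows, so rows that repeat a pose let the fingers close. It gives the time, the measured TCP pose, the force, the opening and the grip force at its end, in the units of the state.
- get_state(): the state, without advancing time (a new reading comes with each control period).
- read_camera(name): name is "scene" or "side" or "wrist"; returns a dict with "frame" (400x640x3 uint8, blue, green, red), "range_z" (400x640 float32, m along the optical axis (not along the pixel's ray), 0 where there is no reading), "vfov" (degrees; the focal length in pixels is half the picture's height over the tangent of half this angle, whatever the lens; pixels are square), "cx", "cy" (the principal point, pixels), "origin" and "orientation" of the camera in the world. Camera axes: x right, y down, z forward; pixel columns grow to the right and rows downward; lengths in m; the calibration is good to about 2 mm. A picture is of the moment at which its call begins.
- ctrl.sign_off(): hands the job in; it is judged then, once.
The state is a dict: "time": time; "qpos": joint angles; "dq": joint speeds; "joint_efforts": joint torques, N m; "eef_pos": TCP position; "tcp_rot": TCP orientation; "contact_force": force on the tool from outside, world axes, zero at the start; "wrist_torque": the same for the moment, N m; "opening": opening from 0.0 (shut) to 1.0 (fully open); "finger_force": force on a finger pad.
Only numpy, scipy, OpenCV 4.12 (cv2) and the standard library are available. Lean on these libraries where they do the work, as an engineer would, in place of code of your own. Each camera call takes 0.05 s, during which the arm holds its last target. There are 200 camera calls.

### The job

Get the fingerprint fuming chamber purging: swing the steel clasp at the front of its closed lid down flat until it snaps into its catch on the deck. Then take the key with the square head out of the key stand, push it fully home into the key switch on the deck (it has sticky pins, so wiggle it if it jams) and turn it a quarter turn clockwise to its stop. The switch springs back, so finish while still gripping the key and holding it turned; keep the lid shut, leave the other two keys in the stand and do not disturb the other things on the bench.

Things in the scene. Friction and masses are not known exactly. Their poses are not given: they have to be found in the camera images.
- chamber: Fuming chamber, fixed: white sheet-metal box 340 (x) by 320 mm (y), control deck along its front 100 mm above the bench (chamber x -170 to -70), clear lid behind it, top at 116 mm. Origin: centre of its underside; x from deck to rear, y to the left seen from the robot, z up. Clasp at chamber y +48, key switch at y -90 mm; lamps and a rocker between them are under 7 mm high.
- clasp (a joint): Clasp angle, rad: 0 = flat over the deck, snapped in its catch; pi/2 = upright; more = leaning back over the lid. Starts at 1.15 to 1.95. Stiff hinge: it stays where it is left, about 1 N at its end swings it. Over the last 5 mm of the end's travel it must be pressed past a sprung ball: about 6 N down on point clasp_press; then it stays down.
- clasp_hinge (a point): Centre of the clasp's hinge pin (along chamber y) on the front edge of the hinged 1 kg lid, 118 mm above the bench (more = lid lifted); axes as the chamber's. Clasp: steel leaf 30 mm wide, 3 thick, 72 long; at angle a it points along (-cos a, 0, sin a) in chamber axes. Its window drops over a stud 25 mm before the hinge, top at 120 mm. Catch block, 22 mm wide, 75 to 92 mm before the hinge, top at 130 mm.
- clasp_press (a point): Point on the clasp leaf's outer face (upper face when closed), on its middle line 50 mm from the hinge; the solid part to push on (30 x 30 mm). Axes are the clasp's.
- clasp_nose (a point): Middle of the round bar (5 mm) at the free end of the clasp, 70 mm from the hinge. Axes are the clasp's: x back towards the hinge.
- switch_mouth (a point): Centre of the key slot in the round steel switch (43 mm across), on its face 116 mm above the bench, 16 above the deck. Axes as the chamber's. Unturned, the slot runs along chamber x, 15 by 5.8 mm, mouth chamfered 2 mm. The key goes straight down 28 mm until its collar rests on the face; three sprung, sticky pins resist with 5 to 12 N. Until it is home (or a few mm short) the switch is barred from turning.
- switch (a joint): Turn of the key switch, rad: 0 = at rest (slot along chamber x), grows clockwise seen from above to the stop at 1.571. A spring (0.02 N m at rest, 0.09 N m at the stop) turns it back when let go. The key has about 0.2 rad of play in the slot, so the key itself turns more than a quarter (about 1.75 rad) before the stop is felt.
- square_key: The chamber's key, upright in the stand. Black flat head, square corners, ring window near the top: 30 mm wide (key x), 10 thick (key y), 6 to 41 mm above the origin; grip across the 10 mm, about 27 above the origin. Steel collar 20 x 14 x 6 mm. Origin: centre of the collar's underside, 42 mm above the bench in the stand. Blade below it: 12 (x) by 4 mm, 28 long, pointed. Fits either way round. 30 to 60 g.
- key_stand: Fixed wooden block 60 x 160 x 42 mm with three upright key slots in its top, in a row along its y, 48 mm apart, the middle one at its centre. Origin: centre of its underside. Keys' blades lie along its y, 28 mm deep; which key is in which slot varies.
- round_key: Another key in the stand, not to be touched: thin round disc head, 30 mm across, 6 mm thick. Origin and blade as the square-headed key.
- tee_key: Another key in the stand, not to be touched: a T-shaped head, a 9 mm thick crossbar 30 mm long, 25 mm above the stand at its highest. Origin and blade as the square-headed key.
- powder_jar: Bystander: jar 58 mm across, 66 mm tall; origin: centre of its underside.
- brush: Bystander: fingerprint brush lying on the bench in front of the chamber.
- tape_roll: Bystander: roll of clear tape, 84 mm across, 24 mm high, lying on the bench.
- magnifier: Bystander: brass-rimmed magnifier, 84 mm lens with a 100 mm handle, lying on the bench.
- sample_box: Bystander: black card box 70 x 110 x 45 mm.

How it is judged:
By the outcome, as a careful person would: the job done as asked, in the order asked, and still so for the second after the job is handed in, while the arm keeps its last pose, push and grip.
It also fails if it takes over 64 s, if anything falls off the work surface, if the arm or the gripper's body presses on something with over 40 N, if the wrist force passes 120 N, or if a joint passes its speed limit or range.

## Working session

There is one attempt and no reset: what is moved stays moved. The work goes in short steps, Python scripts to look and compute and a shell command to move; the robot and the scene stay as the last step left them, time stands still between calls to the robot, and variables do not carry over. Pictures are saved under pics/ and viewed, at most 10 in all, crops included, and the job is handed in when it is done.

```bash
ls; mkdir -p pics
cat > h.py <<'E'
import numpy as np, cv2
from plant import get_state, read_camera, ctrl
from scipy.spatial.transform import Rotation as R
def cam(n):
    d=read_camera(n); d['f']=200/np.tan(np.radians(d['vfov'])/2); d['R']=R.from_quat(d['orientation']).as_matrix(); d['o']=np.array(d['origin']); return d
def ray(d,u,v):
    return d['R']@np.array([(u-d['cx'])/d['f'],(v-d['cy'])/d['f'],1.0])
def onz(d,u,v,z):
    r=ray(d,u,v); return d['o']+r*(z-d['o'][2])/r[2]
def pt(d,u,v):
    return d['o']+ray(d,u,v)*d['range_z'][int(v),int(u)]
def cloud(d):
    v,u=np.mgrid[0:400,0:640]; z=d['range_z']
    c=np.stack([(u-d['cx'])/d['f']*z,(v-d['cy'])/d['f']*z,z],-1)
    return c@d['R'].T+d['o']
def proj(d,p):
    c=d['R'].T@(np.array(p)-d['o']); return c[0]/c[2]*d['f']+d['cx'],c[1]/c[2]*d['f']+d['cy']
def tri(d1,p1,d2,p2):
    a,b=ray(d1,*p1),ray(d2,*p2); s=np.linalg.lstsq(np.stack([a,-b],1),d2['o']-d1['o'],rcond=None)[0]
    A,B=d1['o']+a*s[0],d2['o']+b*s[1]; return (A+B)/2,np.linalg.norm(A-B)
E
python3 - <<'E'
from h import *
import pickle
for n in ["scene","side","wrist"]:
    d=cam(n); cv2.imwrite(f'pics/{n}0.png',d['frame']); pickle.dump(d,open(f'{n}0.pkl','wb')); print(n,d['o'],d['R'].tolist(),d['f'])
print(get_state())
E
```

```text
pics
scene [1.44458562 0.57104965 0.77140272] [[-0.5377510202940562, 0.43770249320803245, -0.7205833523001861], [0.8431006104148162, 0.27686388619285657, -0.46100732015918516], [-0.0022805461771231994, -0.8554314209576719, -0.5179110764865652]] 495.5406448805129
side [ 0.25363171 -0.73443221  0.97456211] [[0.9318090332923284, -0.27355847765374297, 0.2385323558316217], [-0.3629104619033655, -0.692671762833648, 0.6232991461682045], [-0.005284138141899472, -0.66736166227668, -0.7447150391978158]] 410.9663033823244
wrist [0.12808793 0.66544336 0.37195583] [[0.2841033435785147, 0.9245515055616559, 0.25394842730598544], [0.9587904971680575, -0.27327528265239504, -0.0777264590180332], [-0.002464286455924586, 0.26556568576329376, -0.9640896191938454]] 313.5583211316648
{'time': 0.15, 'qpos': array([ 1.13199958e+00,  2.87018362e-01,  1.57786274e+00,  1.94999964e-05,
        1.27861324e+00, -1.49997897e-01]), 'dq': array([-0.0005762 , -0.00199606, -0.00488935, -0.00167729,  0.00088848,
        0.00076707]), 'joint_efforts': array([ 1.26229126e-03, -4.06608939e+01, -2.93138605e+01, -1.01584430e-04,
        3.90086178e-03, -1.15597441e-06]), 'eef_pos': array([0.19198181, 0.64657751, 0.23021554]), 'tcp_rot': array([ 1.43900854e-01,  9.89591653e-01, -9.07231191e-04, -2.84833493e-04]), 'contact_force': array([ 0.02581865, -0.09962896,  0.29149234]), 'wrist_torque': array([-0.00233705,  0.02433987, -0.0166001 ]), 'finger_force': 0.0, 'opening': 1.0014297758739175}
```

View pics/scene0.png

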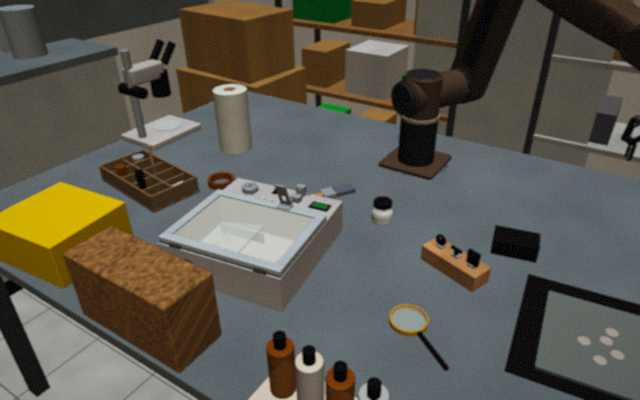

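View pics/side0.png

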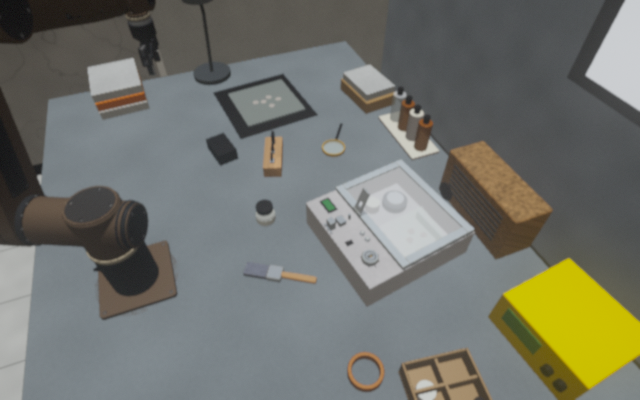

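The scene view shows the stand at (455,260), with its keys at (440,241), (456,251) and (474,257), and the chamber's deck at about (270,195). In the side view the stand is at (273,155), the switch at (370,258) and the clasp at (362,200). Next I'll enlarge crops of both.

Run:
```python
from h import *
a=cv2.imread('pics/scene0.png'); b=cv2.imread('pics/side0.png')
r=lambda i,x,y,w,h:cv2.resize(i[y:y+h,x:x+w],(400,300),interpolation=cv2.INTER_CUBIC)
cv2.imwrite('pics/c1.png',np.vstack([np.hstack([r(a,415,225,80,60),r(a,225,170,120,90)]),np.hstack([r(b,233,120,80,60),r(b,300,180,120,90)])]))
```

```text
(no output)
```

View pics/c1.png

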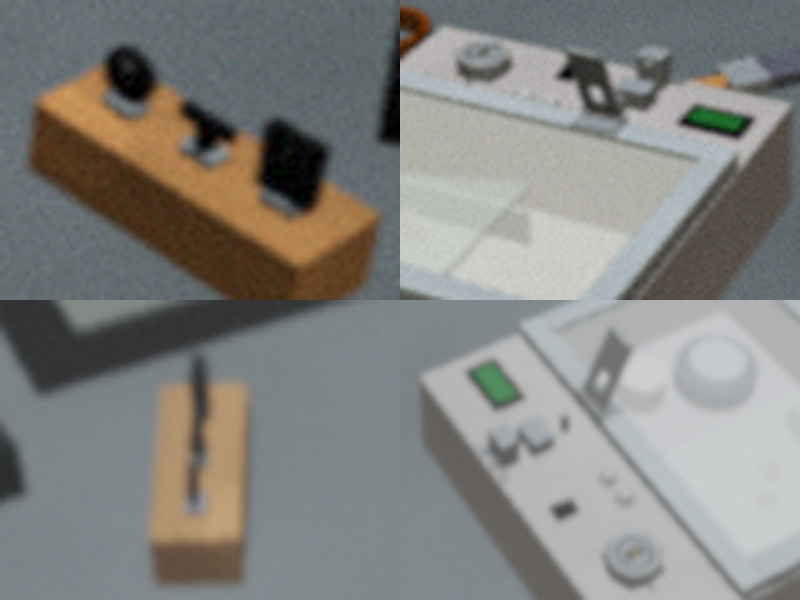

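View pics/wrist0.png

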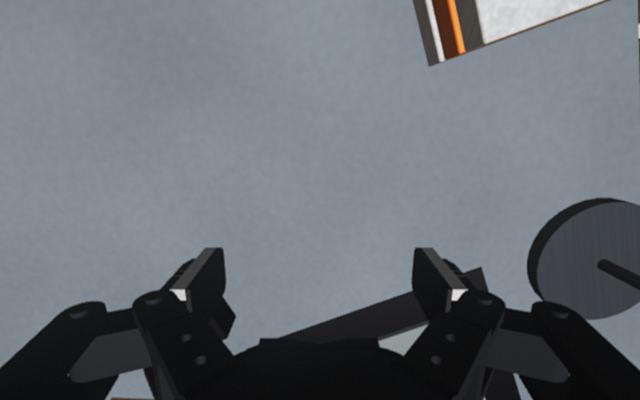

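The crops show the square head at the stand's near end in the scene view, (474,258), which is the far end in the side view, (273,135). The clasp is near upright and the switch is at scene (249,187) and side (369.5,256.5). The wrist view holds nothing useful yet. Now I'll measure.

Run:
```python
from h import *
import pickle
s=pickle.load(open('scene0.pkl','rb')); e=pickle.load(open('side0.pkl','rb'))
print('switch',tri(s,(249,187),e,(369.6,256.5)),pt(s,249,187),pt(e,369.6,256.5))
print('keytop',tri(s,(474.6,252),e,(273,131.4)))
print('clasp nose',tri(s,(225+182*.3,170+55*.3),e,(300+220*.3,180+35*.3)))
print('hinge',tri(s,(225+200*.3,170+122*.3),e,(300+205*.3,180+112*.3)))
for n,d in(('scene',s),('side',e)):
    P=cloud(d); hsv=cv2.cvtColor(d['frame'],cv2.COLOR_BGR2HSV)
    m=(P[...,2]>.092)&(P[...,2]<.125)&(P[...,0]>.45)&(P[...,0]<1.05)&(abs(P[...,1])<.5)&(d['range_z']>0)
    m=m.astype('uint8'); k,l,st,c=cv2.connectedComponentsWithStats(m); i=1+np.argmax(st[1:,4]); q=P[l==i][:,:2]
    print(n,'chamber',cv2.minAreaRect((q*1000).astype('float32')),len(q))
    w=(hsv[...,0]>8)&(hsv[...,0]<20)&(hsv[...,1]>100)&(P[...,2]>.036)&(P[...,2]<.048)&(P[...,1]>.0)&(P[...,0]<1)&(P[...,0]>.3)
    k,l,st,c=cv2.connectedComponentsWithStats(w.astype('uint8')); i=1+np.argmax(st[1:,4]); q=P[l==i]
    print('stand',cv2.minAreaRect((q[:,:2]*1000).astype('float32')),np.median(q[:,2]),c[i])
    # square key dark points
    b=(d['frame'].max(-1)<60)&(P[...,2]>.05)&(P[...,2]<.1)&(P[...,0]>.3)&(P[...,1]>.1)&(P[...,0]<1)&(P[...,1]<.6)
    k,l,st,c=cv2.connectedComponentsWithStats(b.astype('uint8'))
    for j in range(1,k):
        if st[j,4]>8: print('dark',c[j],st[j,4],P[l==j].mean(0),P[l==j][:,2].max())
```

```text
switch (array([ 0.58222135, -0.23340388,  0.10940987]), np.float64(0.0005888933066903189)) [ 0.58523846 -0.23098701  0.11152797] [ 0.58290174 -0.23183977  0.10709014]
keytop (array([0.50860819, 0.36516809, 0.0860315 ]), np.float64(0.0022235383250956294))
clasp nose (array([ 0.63715336, -0.08382211,  0.18287013]), np.float64(0.00023795218677530411))
hinge (array([ 0.61875853, -0.09341729,  0.11087733]), np.float64(0.013146344816223206))
scene chamber ((688.1342163085938, -123.29353332519531), (347.6706848144531, 324.7407531738281), 8.896195411682129) 10977
stand ((487.32720947265625, 318.39990234375), (162.77145385742188, 66.24018859863281), 71.0850601196289) 0.04221776690642359 [456.00234742 259.79694836]
dark [440.63513514 239.24324324] 74 [0.47358723 0.27347466 0.06568016] 0.07872029333122743
dark [456.11904762 250.14285714] 42 [0.49066293 0.31926357 0.0620975 ] 0.06902807686976353
dark [473.02424242 257.28484848] 165 [0.50664239 0.36421913 0.07002295] 0.08721894689022558
side chamber ((687.6500854492188, -126.14506530761719), (339.9814453125, 323.1727600097656), 8.531944274902344) 11545
stand ((893.14111328125, 534.8773193359375), (6.480208396911621, 170.08731079101562), 7.955053806304932) 0.044350832903507 [353.65   91.825]
```

```bash
python3 -m crank '[[[-36,-31,-7],-4,255],[[-73,-62,-14],-8,255],[[-110,-94,-21],-12,255],[[-146,-125,-28],-16,255],[[-183,-156,-35],-20,255],[[-219,-187,-42],-25.2,255],[[-256,-219,-49],-25.2,255],[[-292,-250,-56],-25.2,255],[[-328,-281,-63],-25.2,255],[[-328,-281,-70],-25.2,255]]' 40; python3 -c "
from h import *
s=get_state();print(s['eef_pos'],s['qpos']);M=R.from_quat(s['tcp_rot']).as_matrix();print(M.T@(np.array([.661,-.08,.30])-s['eef_pos'])*1000,np.degrees(np.arctan2(M[1,0],M[0,0])))"
```

```text
time: 1.15
eef_pos: [0.429, 0.2801, 0.3013]
tcp_rot: [-0.072, 0.997, -0.001, 0.0]
contact_force: [-0.7, 0.1, 0.1]
opening: 0.004
finger_force: 0.0
[0.42896207 0.28012197 0.30128563] [ 3.81154749e-01 -1.26018735e-01  1.88833931e+00 -1.84475694e-03
  1.37947608e+00 -1.33333485e+00]
[-177.94016003 -389.69765023    2.03078397] -171.7468606823841
```

```bash
python3 -m crank '[[[-20,-43,0],0,255],[[-40,-86,0],0,255],[[-60,-130,0],0,255],[[-80,-173,0],0,255],[[-99,-216,0],0,255],[[-119,-260,0],0,255],[[-139,-303,0],0,255],[[-158,-346,0],0,255],[[-178,-390,0],0,255],[[-178,-390,0],0,255]]' 40
python3 - <<'E'
from h import *
import pickle
d=cam('wrist');pickle.dump(d,open('w1.pkl','wb'));cv2.imwrite('pics/w1.png',d['frame']);print(get_state()['eef_pos'],d['o'])
E
```

```text
time: 2.15
eef_pos: [0.6629, -0.0788, 0.2992]
tcp_rot: [-0.073, 0.997, -0.0, -0.001]
contact_force: [-0.0, 0.5, 0.4]
opening: -0.001
finger_force: 0.0
[ 0.66182306 -0.07616772  0.29956558] [ 0.59705841 -0.08895491  0.4412476 ]
```

View pics/w1.png

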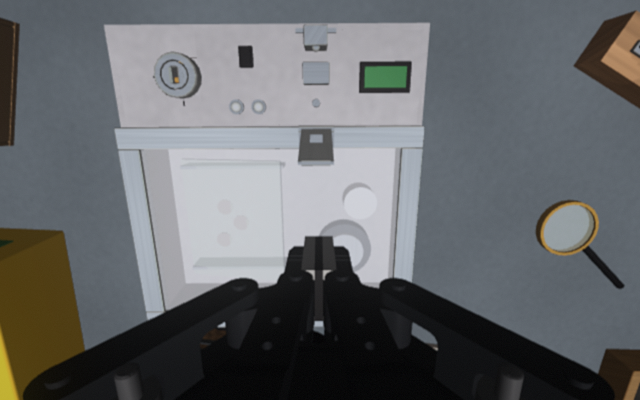

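The picture looks straight down on the deck: switch at (177,74), catch (316,36), stud block (316,73), clasp from its hinge at (316,130) to its nose at (316,162), and deck front corners at (105,25) and (430,23).

Run:
```python
from h import *
import pickle
d=pickle.load(open('w1.pkl','rb'));s=pickle.load(open('scene0.pkl','rb')); e=pickle.load(open('side0.pkl','rb'))
P=cloud(d)
A,B=onz(d,105,25,.1),onz(d,430,23,.1); print('front',A,B,np.linalg.norm(A-B)); v=A-B; yaw=np.degrees(np.arctan2(v[1],v[0]))+90; print('yaw',yaw)
L=[onz(d,u,127.5,.116) for u in (116,424)]; v=L[0]-L[1]; print('lid yaw',np.degrees(np.arctan2(v[1],v[0]))+90)
sw=onz(d,177,74,.116); print('sw',sw,pt(d,160,82),tri(d,(177,74),s,(249,187)),tri(d,(177,74),e,(369.6,256.5)))
h=onz(d,316,130,.118); n=pt(d,316,161); print('hinge',h,pt(d,316,132),'nose',n,tri(d,(316,161),s,(225+182*.3,170+55*.3)),'stud/catch',onz(d,316,25,.13),onz(d,316,48,.13))
c=np.radians(yaw); X=np.array([np.cos(c),np.sin(c),0]);Y=np.array([-X[1],X[0],0])
o=(A+B)/2+.17*X; print('centre',o); 
for p in(sw,h,n): print('chamber coords',(p-o)@X,(p-o)@Y,p[2])
st=get_state();M=R.from_quat(st['tcp_rot']).as_matrix();print(st['eef_pos'],M.T@(h-st['eef_pos'])*1000,np.degrees(np.arctan2(M[1,0],M[0,0])))
# slot gold/dark
```

```text
front [ 0.54537383 -0.30824723  0.1       ] [0.49709593 0.00636869 0.1       ] 0.31829849686745393
yaw 8.724003515472234
lid yaw 8.420761172632922
sw [ 0.58103021 -0.2301788   0.116     ] [ 0.59080395 -0.2465241   0.11572925] (array([ 0.58096673, -0.23414411,  0.10828729]), np.float64(0.001306701188790924)) (array([ 0.5812927 , -0.23317495,  0.10973722]), np.float64(0.0012580924330264506))
hinge [ 0.61375003 -0.08911668  0.118     ] [ 0.61491543 -0.08883653  0.13168062] nose [ 0.63485916 -0.08549395  0.1852433 ] (array([ 0.63531904, -0.08533549,  0.18157151]), np.float64(0.00027204604108965513)) stud/catch [ 0.52233899 -0.10236694  0.13      ] [ 0.54096861 -0.09964687  0.13      ]
centre [ 0.68926805 -0.12515453  0.1       ]
chamber coords -0.1229151283838891 -0.0873922179636221 0.11599999999999999
chamber coords -0.06917827185422346 0.047075095343407876 0.118
chamber coords -0.04776389165200524 0.047454186044658356 0.1852433016500531
[ 0.66182306 -0.07616772  0.29956558] [ 49.03952689  -5.95906172 181.67103357] -171.52554560602738
```

```bash
python3 -m crank '[[[0,-6,45],0,255],[[0,-6,90],0,255],[[0,-6,125],0,255],[[0,-6,137],0,255],[[10,-6,137],0,255],[[20,-6,137],0,255],[[30,-6,137],0,255],[[40,-6,137],0,255],[[50,-6,137],0,255],[[60,-6,138],0,255]]' 40;  python3 -m crank '[[[10,0,3],0,255],[[18,0,8],0,255],[[25,0,14],0,255],[[30,0,20],0,255],[[34,0,27],0,255],[[37,0,33],0,255],[[37,0,33],0,255]]' 40
python3 - <<'E'
from h import *
for n in('scene','side'):
    d=cam(n); cv2.imwrite(f'pics/{n}1.png',d['frame'])
a=cv2.imread('pics/scene1.png'); b=cv2.imread('pics/side1.png')
r=lambda i,x,y,w,h:cv2.resize(i[y:y+h,x:x+w],(400,300),interpolation=cv2.INTER_CUBIC)
cv2.imwrite('pics/c2.png',np.hstack([r(a,225,150,120,90),r(b,300,160,120,90)]))
print(get_state()['contact_force'])
E
```

```text
time: 3.2
eef_pos: [0.6024, -0.0899, 0.1644]
tcp_rot: [-0.075, 0.997, -0.0, 0.001]
contact_force: [1.5, 0.2, -1.0]
opening: 0.0
finger_force: 0.4
time: 3.9
eef_pos: [0.565, -0.0948, 0.1287]
tcp_rot: [-0.075, 0.997, 0.001, -0.002]
contact_force: [0.3, 0.1, -0.5]
opening: 0.006
finger_force: 0.0
[ 0.29811678  0.87508343 -0.42703735]
```

View pics/c2.png

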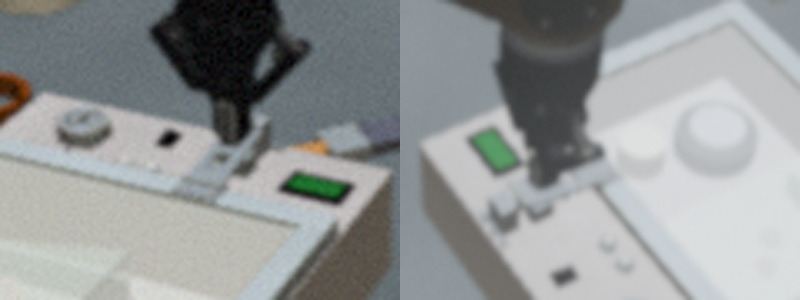

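The clasp is now almost flat, with the fingers over its press point: scene crop (230,140), side crop (545,185). Next I press it down.

```bash
python3 -m crank '[[[0,0,3],0,255],[[0,0,6],0,255],[[0,0,9],0,255],[[0,0,10],0,255],[[0,0,11],0,255],[[0,0,11],0,255]]'; python3 -m crank '[[[0,0,1],0,255],[[0,0,2],0,255],[[0,0,2],0,255]]'
```

```text
time: 4.6
eef_pos: [0.5666, -0.0952, 0.1199]
tcp_rot: [-0.076, 0.997, -0.0, 0.0]
contact_force: [-1.4, 0.1, 4.5]
opening: 0.0
finger_force: 2.3
time: 4.9
eef_pos: [0.5666, -0.0952, 0.1197]
tcp_rot: [-0.076, 0.997, -0.0, -0.0]
contact_force: [-5.3, 0.8, 11.6]
opening: 0.004
finger_force: 6.0
```

```bash
python3 -m crank '[[[0,0,1],0,255],[[0,0,2],0,255],[[0,0,2],0,255]]'; python3 -m crank '[[[0,0,-15],0,255],[[-10,0,-60],0,255],[[-30,0,-110],0,100],[[-50,0,-160],0,0],[[-60,0,-180],0,0],[[-60,0,-180],0,0]]'
python3 - <<'E'
from h import *
import pickle
d=cam('wrist');pickle.dump(d,open('w2.pkl','wb'));cv2.imwrite('pics/w2.png',d['frame'])
P=cloud(d); h=np.array([.6138,-.0891]); X=np.array([np.cos(.15),np.sin(.15)])
for r in(10,40,50,60,68,70,84): 
    p=np.r_[h-X*r/1000,.12]; u,v=proj(d,p); print(r,round(u),round(v),pt(d,u,v)[2])
st=get_state();print(st['eef_pos'],st['contact_force'])
E
```

```text
time: 5.2
eef_pos: [0.5667, -0.0953, 0.1194]
tcp_rot: [-0.076, 0.997, -0.0, -0.0]
contact_force: [-10.6, 1.8, 18.5]
opening: 0.002
finger_force: 9.6
time: 5.8
eef_pos: [0.629, -0.0863, 0.3015]
tcp_rot: [-0.076, 0.997, -0.002, 0.005]
contact_force: [0.3, 0.4, 0.7]
opening: 0.683
finger_force: 0.0
10 319 152 0.12027555404640172
40 319 122 0.11854678644513766
50 319 112 0.11995406004987325
60 320 101 0.11827886685640521
68 320 93 0.11922920034220869
70 320 91 0.1205188293399928
84 320 75 0.1305778800788331
[ 0.62712288 -0.08610527  0.29779478] [-0.53401807  1.15727465 -0.68203744]
```

View pics/w2.png

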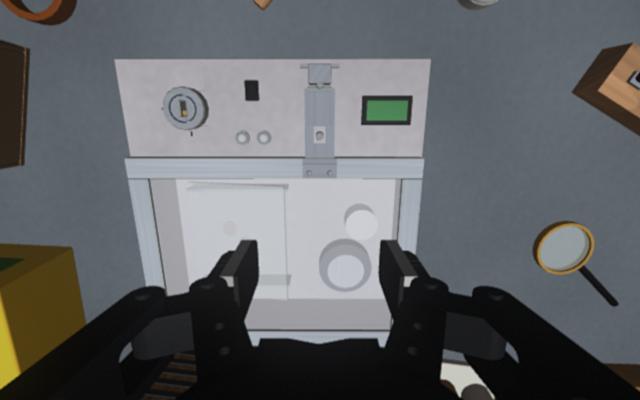

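The leaf lies flat along u=319 (v 88–165) and its nose is against the catch; depth puts its top at 119 mm, so it is snapped in. The switch slot is at (184,107). Next, the key.

```bash
python3 -m crank '[[[5,46,0],-6,0],[[10,93,0],-13,0],[[15,139,0],-20,0],[[20,185,0],-27,0],[[25,231,0],-34,0],[[30,278,10],-41,0],[[36,324,25],-48,0],[[41,370,40],-55,0],[[46,416,55],-62.5,0],[[51,463,70],-62.5,0]]';python3 -m crank '[[[0,0,0],0,0]]'
python3 - <<'E'
from h import *
import pickle
d=cam('wrist');pickle.dump(d,open('w3.pkl','wb'));cv2.imwrite('pics/w3.png',d['frame'])
st=get_state();print(st['eef_pos'],st['qpos'])
E
```

```text
time: 6.85
eef_pos: [0.5033, 0.3648, 0.2218]
tcp_rot: [-0.583, 0.813, 0.0, -0.002]
contact_force: [-0.1, 0.1, 0.3]
opening: 0.997
finger_force: 0.0
time: 6.95
eef_pos: [0.5005, 0.3672, 0.219]
tcp_rot: [-0.584, 0.812, 0.002, -0.005]
contact_force: [-0.2, 0.5, -0.4]
opening: 0.999
finger_force: 0.0
[0.50206414 0.3652547  0.22044143] [ 4.65669776e-01  1.81869705e-01  1.72127733e+00  1.06765639e-04
  1.24632139e+00 -2.35130411e+00]
```

View pics/w3.png

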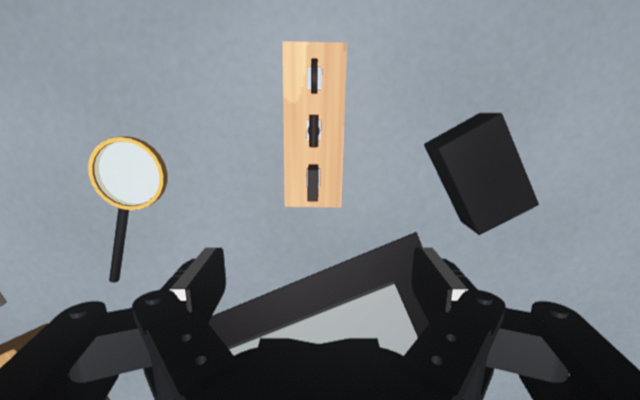

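The wrist view looks along the stand, with the square key nearest the gripper at (313,183), the tee at (313,130) and the round key at (314,76). Now I'll measure the key's pose.

```bash
cat > k.py <<'E'
from h import *
import pickle,sys
d=pickle.load(open(sys.argv[1],'rb')); s=pickle.load(open('scene0.pkl','rb'))
hsv=cv2.cvtColor(d['frame'],cv2.COLOR_BGR2HSV); P=cloud(d)
w=((hsv[...,0]>8)&(hsv[...,0]<22)&(hsv[...,1]>70)&(P[...,2]>.035)&(P[...,2]<.05)).astype('uint8')
w=cv2.morphologyEx(w,cv2.MORPH_CLOSE,np.ones((25,25)))
k,l,t,c=cv2.connectedComponentsWithStats(w); i=1+np.argmax(t[1:,4])
cn=cv2.findContours((l==i).astype('uint8'),0,1)[0][0][:,0]
q=np.array([onz(d,u,v,.042)[:2]*1000 for u,v in cn],dtype='float32'); print('stand',cv2.minAreaRect(q))
b=((d['frame'].max(-1)<75)&(l==i)).astype('uint8')
k,l2,t,c=cv2.connectedComponentsWithStats(b)
for j in range(1,k):
    if t[j,4]<20: continue
    ys,xs=np.nonzero(l2==j); z=P[ys,xs,2]; top=z>np.percentile(z,90)-.006
    q=np.array([onz(d,u,v,.083)[:2]*1000 for u,v in zip(xs[top],ys[top])],dtype='float32')
    print(c[j],t[j],z.max(),np.percentile(z,90),'top rect@.083',cv2.minAreaRect(q),P[ys[top],xs[top]].mean(0))
st=get_state();M=R.from_quat(st['tcp_rot']).as_matrix();print(st['eef_pos'],np.degrees(np.arctan2(M[1,0],M[0,0])),M.tolist())
E
python3 k.py w3.pkl
```

```text
stand ((487.6919860839844, 316.2928161621094), (158.9923553466797, 59.351009368896484), 70.57498168945312)
[313.9760479   75.35329341] [312  59   5  34 167] 0.3612534177805162 0.07605831685240089 top rect@.083 ((471.98883056640625, 272.260498046875), (21.7457332611084, 3.3558459281921387), 71.41183471679688) [0.47176897 0.27144428 0.07634389]
[313.32653061 130.13877551] [309 115  10  32 245] 0.3612534177805162 0.06610279510363679 top rect@.083 ((487.0885314941406, 315.6297607421875), (26.29918670654297, 7.82042121887207), 71.07997131347656) [0.48747658 0.3159299  0.06730613]
[312.74509804 181.94607843] [308 165  10  35 204] 0.08359807840460287 0.08284611802790459 top rect@.083 ((503.0841369628906, 359.8814697265625), (28.800992965698242, 8.069324493408203), 71.03181457519531) [0.50322238 0.36105256 0.08196861]
[0.50206414 0.3652547  0.22044143] -108.60037005593496 [[-0.31896056210149826, -0.9477415246759948, -0.0070825298246522915], [-0.9477518836746197, 0.3189898000614998, -0.0034459320850457375], [0.0055251077009066205, 0.0056133645476861066, -0.9999689811805906]]
```

```bash
python3 -m crank '[[[2,-1,25],0.5,0],[[4,-2,50],0.5,0],[[4,-3,70],0.5,0],[[4,-3,80],0.5,0],[[4,-3,80],0.5,0],[[4,-3,80],0.5,0],[[4,-3,80],0.5,0]]'
python3 - <<'E'
from h import *
import pickle
d=cam('wrist');pickle.dump(d,open('w4.pkl','wb'))
E
python3 k.py w4.pkl
```

```text
time: 7.7
eef_pos: [0.508, 0.3595, 0.1469]
tcp_rot: [-0.578, 0.816, -0.0, 0.001]
contact_force: [0.5, 1.0, 0.8]
opening: 1.003
finger_force: 0.0
stand ((487.574951171875, 315.8956604003906), (158.44728088378906, 59.440547943115234), 70.59693908691406)
[326.86705202  69.46531792] [323  47   9  46 346] 0.2886900152097489 0.0761715581852009 top rect@.083 ((472.53857421875, 272.1971130371094), (21.53717041015625, 4.864872932434082), 70.90316009521484) [0.47207471 0.27123197 0.0750832 ]
[326.01282051 141.68162393] [319 122  15  41 468] 0.2886900152097489 0.06604664745678533 top rect@.083 ((487.78857421875, 314.7806396484375), (25.629379272460938, 7.797008991241455), 70.75640106201172) [0.48786572 0.3160741  0.06573674]
[326.1088 208.8384] [320 184  13  50 625] 0.2886900152097489 0.08285255929059392 top rect@.083 ((502.5365295410156, 357.9662780761719), (34.548057556152344, 8.4158296585083), 70.75650787353516) [0.50328473 0.36028142 0.08279748]
[0.50794048 0.35957365 0.14700237] -109.35522560723665 [[-0.33142328832667506, -0.9434787136032906, 0.0025536116020053673], [-0.9434800878237114, 0.3314270286268856, 0.0012035679106326368], [-0.0019818766095776605, -0.002010391263861338, -0.9999960152380962]]
```

```bash
python3 -m crank '[[[0,3,20],0,0],[[0,5,45],0,0],[[0,5,65],0,0],[[0,5,80],0,0],[[0,5,90],0,0],[[0,5,96],0,0],[[0,5,96],0,0],[[0,5,96],0,0]]' 30; python3 -m crank '[[[0,0,0],0,120],[[0,0,0],0,180],[[0,0,0],0,220],[[0,0,0],0,255],[[0,0,0],0,255],[[0,0,0],0,255],[[0,0,0],0,255],[[0,0,0],0,255]]' 30
```

```text
time: 8.55
eef_pos: [0.503, 0.3613, 0.0502]
tcp_rot: [-0.578, 0.816, -0.0, 0.001]
contact_force: [-0.1, -0.6, -0.0]
opening: 1.004
finger_force: 0.0
time: 9.35
eef_pos: [0.5024, 0.361, 0.0495]
tcp_rot: [-0.578, 0.816, -0.0, 0.0]
contact_force: [-0.3, 0.2, 0.8]
opening: 0.11
finger_force: 32.8
```

```bash
python3 -m crank '[[[0,0,0],0,255],[[0,0,0],0,255],[[0,0,-8],0,255],[[0,0,-16],0,255],[[0,0,-24],0,255],[[0,0,-34],0,255],[[0,0,-60],0,255],[[0,0,-100],0,255],[[0,0,-150],0,255],[[0,0,-150],0,255]]' 60
python3 - <<'E'
from h import *
import pickle
sw=np.array([.581,-.2318,.116])
for n in('w1.pkl','w2.pkl'):
    d=pickle.load(open(n,'rb')); print(n)
    g=cv2.cvtColor(d['frame'],cv2.COLOR_BGR2GRAY); u,v=map(int,proj(d,sw)); c=g[v-35:v+35,u-35:u+35]
    C=cv2.HoughCircles(cv2.resize(c,None,fx=3,fy=3),3,1.5,200,param1=100,param2=.3,minRadius=50,maxRadius=90) if 0 else cv2.HoughCircles(cv2.resize(c,None,fx=3,fy=3),cv2.HOUGH_GRADIENT,1,200,param1=120,param2=20,minRadius=45,maxRadius=90)
    print(C)
    if C is not None:
        x,y,r=C[0,0]; p=(u-35+(x+.5)/3-.5,v-35+(y+.5)/3-.5); print(p,r/3,onz(d,*p,.116))
    cc=d['frame'][v-35:v+35,u-35:u+35].astype(int); m=(cc[...,2]-cc[...,0]>25).astype('uint8')
    k,l,t,ce=cv2.connectedComponentsWithStats(m)
    for j in range(1,k):
        if t[j,4]>5: print('gold',ce[j]+[u-35,v-35],t[j],onz(d,*(ce[j]+[u-35,v-35]),.116))
    cv2.imwrite('pics/sw_'+n[:2]+'.png',cv2.resize(cc.astype('uint8'),(400,400),interpolation=cv2.INTER_CUBIC))
a,b=cv2.imread('pics/sw_w1.png'),cv2.imread('pics/sw_w2.png'); cv2.imwrite('pics/sw.png',np.hstack([a,b]))
d=cam('wrist'); cv2.imwrite('pics/w5.png',d['frame']); pickle.dump(d,open('w5.pkl','wb'))
st=get_state();print(st['eef_pos'],st['opening'])
E
```

```text
time: 10.35
eef_pos: [0.5065, 0.3632, 0.21]
tcp_rot: [-0.578, 0.816, -0.001, 0.009]
contact_force: [0.8, -0.5, 0.5]
opening: 0.11
finger_force: 59.8
w1.pkl
[[[111.5 104.5  52.8]]]
(np.float32(176.83333), np.float32(72.5)) 17.6 [ 0.57968611 -0.23037755  0.116     ]
gold [176.   79.5] [34 39  5  6 28] [ 0.58621563 -0.23099941  0.116     ]
w2.pkl
[[[120.5 114.5  61.1]]]
(np.float32(187.83333), np.float32(109.83333)) 20.366667 [ 0.5824607  -0.22752478  0.116     ]
gold [184.07407407 112.59259259] [34 38  5  6 27] [ 0.58572384 -0.23116997  0.116     ]
[0.50494677 0.362381   0.20604343] 0.11020584799093552
```

View pics/sw.png

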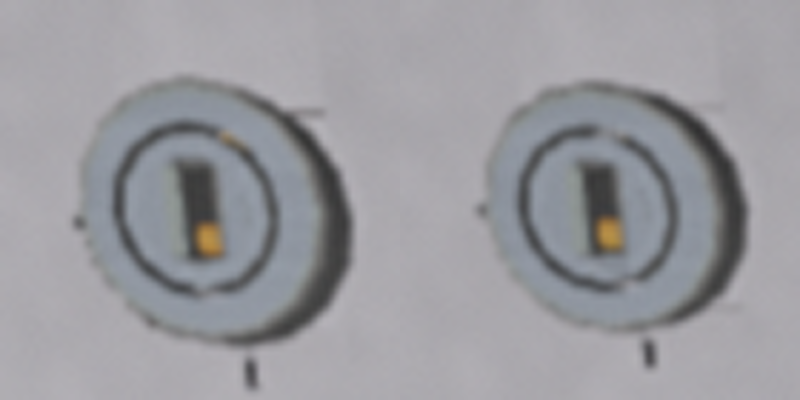

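The enlarged crops show the slot and its ring centred at crop (197,208) on the left and (598,209) on the right. That is wrist pixel (174.1,74.0) in w1 and (182.2,108.1) in w2.

Run:
```python
from h import *
import pickle
a,b=[pickle.load(open(n,'rb')) for n in('w1.pkl','w2.pkl')]
p1,p2=(174.1,74.0),(182.2,108.1)
print(onz(a,*p1,.116),onz(b,*p2,.116),tri(a,p1,b,p2))
for d,p in((a,p1),(b,p2)):
  P=cloud(d)[int(p[1])-12:int(p[1])+13,int(p[0])-12:int(p[0])+13]; z=P[...,2]; m=(z>.111)&(z<.125); print(np.median(z[m]),P[m].mean(0))
# key in hand, as seen now by wrist
d=pickle.load(open('w5.pkl','rb')); st=get_state(); M=R.from_quat(st['tcp_rot']).as_matrix(); 
print(proj(d,st['eef_pos']-M[:,2]*.019),proj(d,st['eef_pos']-M[:,2]*.008), proj(d,st['eef_pos']+M[:,2]*.02))
t=np.array([.5812,-.231,.20]); print(M.T@(t-st['eef_pos'])*1000,np.degrees(np.arctan2(M[1,0],M[0,0])))
```

```text
[ 0.58144196 -0.2329627   0.116     ] [ 0.58163849 -0.23318252  0.116     ] (array([ 0.58152832, -0.2324942 ,  0.11734519]), np.float64(0.00023735463109397233))
0.11489095304314212 [ 0.58145738 -0.23355335  0.11465616]
0.11488048042511345 [ 0.58174927 -0.23388907  0.11471022]
(np.float64(322.31250431662704), np.float64(266.69339362828214)) (np.float64(322.12207433482564), np.float64(255.73323784170313)) (np.float64(321.73994180768295), np.float64(233.73968415344737))
[ 534.69069376 -268.40969986    3.76647441] -109.33667363414027
```

View pics/w5.png

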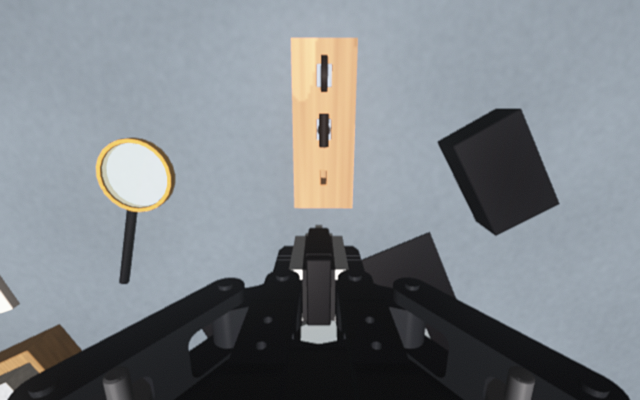

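The square key is held upright in the fingers at (318,285). Its slot at (323,178) is empty, and the tee and round keys are still in place. On to the switch.

```bash
python3 -m crank '[[[20,-10,0],6,255],[[60,-30,0],13,255],[[100,-50,0],20,255],[[141,-70,0],27,255],[[181,-91,0],34,255],[[221,-111,0],41,255],[[261,-131,0],48,255],[[302,-151,0],55,255],[[342,-171,0],62,255],[[362,-182,0],62,255]]' 60
python3 - <<'E'
from h import *
st=get_state(); M=R.from_quat(st['tcp_rot']).as_matrix(); t=np.array([.5816,-.233,.20]); print(M.T@(t-st['eef_pos'])*1000,np.degrees(np.arctan2(M[1,0],M[0,0]))%360,st['qpos'])
E
```

```text
time: 11.4
eef_pos: [0.5534, -0.0439, 0.1983]
tcp_rot: [-0.073, 0.997, -0.0, -0.001]
contact_force: [0.5, 1.2, -1.5]
opening: 0.105
finger_force: 59.7
[  -0.37119927 -191.16869151   -1.7381412 ] 188.372879669759 [-2.61659081e-01  5.40785462e-02  1.90359090e+00 -7.56388630e-04
  1.18569969e+00 -1.97830491e+00]
```

```bash
python3 -m crank '[[[0,-40,0],0,255],[[0,-80,0],0,255],[[0,-120,0],0,255],[[0,-160,0],0,255],[[0,-180,0],0,255],[[0,-191,15],0,255],[[0,-191,35],0,255],[[0,-191,35],0,255],[[0,-191,35],0,255],[[0,-191,35],0,255]]' 60
cat > g.py <<'E'
from h import *
import pickle
st=get_state(); M=R.from_quat(st['tcp_rot']).as_matrix(); t=np.array([.5816,-.233,.16]); print(st['eef_pos'],M.T@(t-st['eef_pos'])*1000,np.degrees(np.arctan2(M[1,0],M[0,0]))%360,M[:,2])
for n in('scene','side','wrist'):
    d=cam(n); pickle.dump(d,open(n+'2.pkl','wb'))
d=pickle.load(open('wrist2.pkl','rb'));P=cloud(d)
# points of the held key/collar in tool frame
q=(P-st['eef_pos'])@M*1000
m=(q[...,2]>-5)&(q[...,2]<40)&(abs(q[...,0])<25)&(abs(q[...,1])<25)&(d['range_z']>0)
for lo in range(-5,40,5):
    k=m&(q[...,2]>=lo)&(q[...,2]<lo+5)
    if k.sum()>2: print(lo,k.sum(),np.percentile(q[k],[3,50,97],axis=0).round(1).tolist())
E
python3 g.py
```

```text
time: 12.4
eef_pos: [0.5832, -0.2289, 0.1649]
tcp_rot: [-0.076, 0.997, -0.0, 0.0]
contact_force: [-0.6, -0.2, 0.7]
opening: 0.108
finger_force: 59.7
[ 0.58321336 -0.228907    0.16488412] [ 2.21841376 -3.79952499  4.88389961] 188.72360096887448 [ 6.38886400e-04 -1.98699871e-04 -9.99999776e-01]
-5 99 [[10.2, -11.1, -4.9], [12.8, -1.2, -3.3], [13.3, 8.3, -0.3]]
0 15 [[7.5, -7.5, 0.1], [8.0, 1.7, 3.1], [12.7, 5.8, 4.8]]
5 5 [[7.4, -7.7, 5.3], [8.0, -6.8, 5.4], [8.0, 5.4, 6.8]]
20 6 [[3.9, -2.9, 24.2], [4.0, -1.5, 24.6], [4.2, 0.3, 25.0]]
25 20 [[3.6, -2.7, 25.7], [4.0, -1.0, 27.5], [4.3, 0.5, 29.5]]
```

```bash
python3 -m crank '[[[2,-2.5,0],0,255],[[2.2,-2.7,5],0,255],[[2.2,-2.7,9],0,255],[[2.2,-2.7,12],0,255],[[2.2,-2.7,14],0,255],[[2.2,-2.7,16],0,255],[[2.2,-2.7,18],0,255],[[2.2,-2.7,18],0,255]]' 60
```

```text
time: 13.35
eef_pos: [0.5809, -0.2326, 0.1459]
tcp_rot: [-0.075, 0.997, 0.0, -0.0]
contact_force: [1.1, 1.1, -0.7]
opening: 0.106
finger_force: 59.7
```

```bash
python3 -m crank '[[[0,0,2],0,255],[[0,0,4],0,255],[[0,0,6],0,255],[[0,0,8],0,255],[[0,0,8],0,255]]' 60;python3 -m crank '[[[0,0,2],0,255],[[0,0,4],0,255],[[0,0,6],0,255],[[0,0,8],0,255],[[0,0,8],0,255]]' 60
```

```text
time: 13.85
eef_pos: [0.5813, -0.2339, 0.1406]
tcp_rot: [-0.076, 0.997, -0.001, 0.0]
contact_force: [-4.3, -1.4, 5.5]
opening: 0.109
finger_force: 60.7
time: 14.35
eef_pos: [0.5805, -0.234, 0.1325]
tcp_rot: [-0.076, 0.997, -0.001, -0.001]
contact_force: [-5.1, -0.8, 7.4]
opening: 0.109
finger_force: 60.9
```

```bash
python3 -m crank '[[[1,0,2],0,255],[[1,-0.3,4],0,255],[[1,-0.5,6],1,255],[[1,-0.5,8],-1,255],[[1,-0.5,9],0,255],[[1,-0.5,9],0,255]]' 60
```

```text
time: 14.95
eef_pos: [0.5792, -0.2342, 0.1234]
tcp_rot: [-0.076, 0.997, -0.0, -0.002]
contact_force: [-8.3, -0.3, 9.5]
opening: 0.105
finger_force: 61.2
```

```bash
python3 -m crank '[[[0.5,0,1],0,255],[[1,0,2],1,255],[[1.5,0,3],-1,255],[[1.5,0,3],0,255],[[1.5,0,3],0,255]]' 60
```

```text
time: 15.45
eef_pos: [0.5793, -0.2344, 0.1233]
tcp_rot: [-0.076, 0.997, -0.001, 0.0]
contact_force: [-8.2, 2.2, 18.3]
opening: 0.109
finger_force: 62.4
```

```bash
python3 -m crank '[[[0,0,-1],5,255],[[0,0,-1],13,255],[[0,0,-1],21,255],[[0,0,-1],29,255],[[0,0,-1],37,255],[[0,0,-1],45,255],[[0,0,-1],45,255]]' 80
cat > s.py <<'E'
from h import *
st=get_state(); M=R.from_quat(st['tcp_rot']).as_matrix(); print(np.degrees(np.arctan2(M[1,0],M[0,0]))%360,st['wrist_torque'],st['contact_force'],st['eef_pos'],st['joint_efforts'][5],st['qpos'][5])
E
python3 s.py
```

```text
time: 16.15
eef_pos: [0.5792, -0.2325, 0.1233]
tcp_rot: [0.313, 0.95, 0.001, -0.0]
contact_force: [-5.5, 6.1, 16.7]
opening: 0.105
finger_force: 78.4
143.53949277352973 [1.13495362 1.27082074 0.04082778] [-5.51696763  6.06742104 16.68266049] [ 0.57920326 -0.23251344  0.12334237] 0.3798758704215288 -1.4803252296636729
```

```bash
python3 -m crank '[[[0,0,0],8,255],[[0,0,0],16,255],[[0,0,0],24,255],[[0,0,0],32,255],[[0,0,0],40,255],[[0,0,0],48,255],[[0,0,0],48,255]]' 80;python3 s.py; python3 -m crank '[[[0,0,0],4,255],[[0,0,0],7,255],[[0,0,0],7,255],[[0,0,0],7,255]]' 80; python3 s.py
```

```text
time: 16.85
eef_pos: [0.581, -0.2312, 0.1234]
tcp_rot: [0.672, 0.74, 0.003, 0.0]
contact_force: [-1.8, 9.0, 13.7]
opening: 0.108
finger_force: 78.1
95.49646579669886 [ 1.70125371  0.34186934 -0.00425406] [-1.82776452  8.95524829 13.73366375] [ 0.58095234 -0.23122144  0.12340146] 0.4022877663373947 -0.6426473726727144
time: 17.25
eef_pos: [0.5812, -0.2312, 0.1234]
tcp_rot: [0.716, 0.699, 0.003, 0.0]
contact_force: [0.1, 8.5, 13.7]
opening: 0.101
finger_force: 78.1
88.62928361611121 [1.70061386 0.19410328 0.08995658] [ 0.12430929  8.4774108  13.6884826 ] [ 0.58117675 -0.23117793  0.12336801] 0.07839128840714693 -0.5228329297225802
```

```bash
for i in 1 2; do python3 -m crank '[[[0,0,0],3,255],[[0,0,0],3,255],[[0,0,0],3,255]]' 80 | grep -E 'opening|finger'; python3 s.py; done
```

```text
opening: 0.106
finger_force: 78.0
85.63138285396994 [1.70708464 0.13244962 0.10175516] [-0.68926773  9.53192072 13.2712163 ] [ 0.58127272 -0.23119427  0.12336367] 0.08839885471388698 -0.47049384784984855
opening: 0.102
finger_force: 78.0
82.67690094447892 [1.67129857 0.15552136 0.22981315] [-0.30524425  9.33270178 13.32720339] [ 0.58135669 -0.23119487  0.12336264] 0.23314179852604866 -0.4187492798302025
```

```bash
python3 -m crank '[[[0,0,0],2,255],[[0,0,0],2,255],[[0,0,0],2,255],[[0,0,0],2,255],[[0,0,0],2,255]]' 80; python3 s.py
python3 - <<'E'
from h import *
import pickle
st=get_state()
h=np.array([.6138,-.0891]); X=np.array([np.cos(.15),np.sin(.15)])
for n in('scene','side'):
    d=cam(n); o=pickle.load(open(n+'0.pkl','rb'))
    for r in(10,45,55,65):
        u,v=proj(d,np.r_[h-X*r/1000,.12]); print(n,r,pt(d,u,v)[2].round(4),end=' ')
    for nm,p in(('jar',None),):
        df=(cv2.absdiff(d['frame'],o['frame']).max(-1)>60).astype('uint8'); k,l,t,c=cv2.connectedComponentsWithStats(cv2.morphologyEx(df,cv2.MORPH_OPEN,np.ones((3,3))))
        print([t[j].tolist() for j in range(1,k) if t[j,4]>12])
E
python3 s.py
```

```text
time: 18.35
eef_pos: [0.5814, -0.2313, 0.1234]
tcp_rot: [0.762, 0.648, 0.003, 0.0]
contact_force: [-0.3, 8.5, 13.2]
opening: 0.105
finger_force: 78.1
80.7102379936871 [1.61759483 0.11636761 0.35524806] [-0.3094364   8.51677296 13.2150796 ] [ 0.58141591 -0.23129493  0.12335256] 0.32059631310403347 -0.38424940817665293
scene 10 0.1177 scene 45 0.1188 scene 55 0.1177 scene 65 0.1191 [[341, 0, 9, 5, 36], [358, 0, 34, 5, 110], [426, 0, 13, 8, 76], [451, 0, 10, 7, 61], [478, 0, 42, 83, 1466], [539, 0, 15, 9, 71], [562, 1, 56, 46, 750], [311, 6, 29, 15, 181], [447, 6, 4, 5, 19], [427, 9, 16, 33, 286], [448, 8, 12, 35, 241], [625, 11, 15, 10, 115], [332, 19, 26, 11, 150], [626, 26, 14, 43, 361], [613, 28, 4, 6, 19], [249, 30, 101, 58, 1102], [496, 44, 6, 4, 21], [431, 46, 14, 24, 223], [451, 48, 4, 8, 29], [219, 83, 54, 35, 1117], [391, 94, 11, 15, 92], [469, 104, 7, 8, 36], [439, 108, 9, 10, 59], [459, 112, 5, 7, 28], [465, 112, 8, 4, 26], [458, 117, 21, 17, 208], [621, 117, 19, 40, 418], [228, 118, 39, 67, 1532], [440, 123, 6, 5, 26], [275, 186, 17, 19, 165], [297, 191, 5, 3, 15], [466, 249, 14, 18, 196]]
side 10 0.1194 side 45 0.1207 side 55 0.1194 side 65 0.1205 [[0, 0, 55, 41, 1723], [58, 0, 60, 19, 716], [120, 4, 23, 11, 143], [130, 22, 29, 37, 546], [87, 57, 152, 146, 8445], [0, 94, 4, 8, 25], [261, 95, 10, 9, 55], [275, 96, 6, 5, 27], [253, 100, 6, 5, 27], [0, 103, 67, 144, 5290], [269, 103, 6, 5, 29], [237, 104, 27, 21, 280], [273, 128, 128, 130, 6609], [241, 131, 31, 25, 433], [323, 142, 22, 12, 215], [134, 207, 14, 39, 345], [62, 247, 34, 18, 326]]
80.71162597781561 [1.57403234 0.12739078 0.30466789] [2.86091187e-03 9.80953433e+00 1.31721664e+01] [ 0.58144057 -0.23130299  0.12338058] 0.3206105064600706 -0.3842522762100051
```

```bash
python3 -c "
from plant import ctrl; print(ctrl.sign_off())"
```

```text
the job is handed in; nothing more can be done
None
```

The clasp is snapped flat, and the square key is fully home, turned clockwise to the switch's stop and still gripped there; I handed the job in at about 18 s, and it returned no verdict.

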